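# Close the hold-down flap of the board jig

### The arm

A 6-joint arm with a two-finger parallel gripper is mounted at the origin on the work surface. World frame = base frame: x ahead of the robot, y to its left, z up, the work surface at z = 0. Lengths are in m, angles in rad, forces in N, time in s.
With the tool pointing down it reaches from about 0.3 to 0.75 m from the base axis. Payload 8.5 kg.
Tool frame: the origin (TCP) lies midway between the tips of the shut fingers; the grasp point (between the pads) lies 19 mm behind it; z points along the fingers, y is the line along which they close (so a half turn about z gives the same grasp; the last joint's range is limited). The gripper opens to 85 mm and grips with 20 to 120 N. Pads are 22 mm wide; open, the fingers measure 114 mm over their backs; the gripper's body (76 mm by 85 mm) begins 54 mm behind the grasp point. The pads swing forward as they close: fully open they stand 13 mm farther back than shut.
Start: joints at [-1.353, 0.381, 1.297, -0, 1.464, -0.215], TCP at [0.231, -0.499, 0.231] pointing down, gripper open.
Joint ranges: [-3.11, 3.11], [-0.89, 2.33], [0.22, 2.48], [-1.42, 4.56], [0.17, 2.85], [-2.88, 2.88]. Speed limits (rad/s): [2.39, 2.39, 3.14, 3.14, 3.14, 3.14].

### API

Orientations are given as [roll, pitch, yaw] about the fixed x, y, z axes, in that order (R = Rz(yaw) Ry(pitch) Rx(roll)).
In Python, from cell import * gives the robot as it stands.
- The arm moves only by the tool apply_moves, never from a script. Its argument "plan" is a list of rows, each a list of 3 entries, a list of its own where there are three numbers: the finger opening in cm, from 0 to 8.54, then the shift along the world's x, y, z in cm, then the turn about the world's z in rad. A call has 1 to 10 rows; each row is the pose to reach, as a shift and turn from the pose commanded when the call began; what a row does not reach only later rows make up. A row lasts 1/8 s, in which the tool goes at most 62.5 mm and 10.7 degrees, less where a joint would pass 70% of its speed; a pose out of reach is approached as far as the arm can. A call with a gripper value outside its range is refused whole. The fingers move at their own pace and stop on an object; "force" is the grip in N (left out, the last holds). Time passes only in rows, so rows that repeat a pose let the fingers close. It gives the time, the measured TCP pose, the force, the opening and the grip force at its end, in the units of the state.
- sense(): the state, without advancing time (a new reading comes with each control period).
- capture(name): name is "scene" or "top"; returns a dict with "img" (384x512x3 uint8, red, green, blue), "K" (3x3 intrinsics, pixels), "R" (3x3) and "t" (3): a world point X has camera coordinates R X + t. Camera axes: x right, y down, z forward; pixel columns grow to the right and rows downward; lengths in m; the calibration is good to about 2 mm. A picture is of the moment at which its call begins. There is no depth.
- job_done(): hands the job in; it is judged then, once.
The state is a dict: "time": time; "qpos": joint angles; "dq": joint speeds; "joint_efforts": joint torques, N m; "tcp_pos": TCP position; "orientation": TCP orientation; "wrist_force": force on the tool from outside, world axes, zero at the start; "wrist_torque": the same for the moment, N m; "grip_width": finger opening in m; "grip_force": force on a finger pad.
Only numpy, scipy, OpenCV 4.12 (cv2) and the standard library are available. Lean on these libraries where they do the work, as an engineer would, in place of code of your own. Each camera call takes 0.05 s, during which the arm holds its last target. There are 200 camera calls.

### The job

Close the board jig with a fingertip: push the upright aluminium flap over from its outer side until it lies flat above the circuit board, keep it pressed down and push it along by the step on its outer face until its free edge is tucked fully home beneath the retaining lip, then let go so that the lip alone holds it. Do not touch the rubber pad on the flap's inner face, and leave the board in its nest and everything else on the bench where it is; nothing is to be picked up.

Things in the scene. Friction and masses are not known exactly. Their poses are not given: they have to be found in the camera images.
- jig: board jig fixed to the bench: a black base plate 160 (x) x 120 (y) x 12 mm high with hinge ears (up to 36 mm high) near its -x end, a nest for a circuit board in the middle and the retaining lip near its +x end. Origin at the centre of its underside (bench height); its x axis runs level from the hinge towards the lip, y along the hinge line, z up
- hinge_axis (a point): middle of the hinge line, 60 mm from the jig's origin towards -x and 28 mm above the bench; its axes are the jig's
- flap_hinge (a joint): angle of the aluminium flap about the hinge line: 0 = folded flat (level) over the board, 1.57 = upright, 2.0 = leaning back, its stop. A light spring rests it near upright (around 1.6) and lifts it open again (about 0.05 N m, 1 N half-way along the flap, when flat) unless its edge is under the lip. The flat position is a hard stop
- flap_slide (a joint): how far (m) the flap has been slid out along its own plane, away from the hinge: 0 = fully back, 0.020 = fully home, a hard stop. It stays where it is left: a friction of about 3.5 N holds it. It starts at most 0.002 out, and the folded flap's edge is then clear of the lip
- flap_edge (a point): middle of the flap's free edge, 96 mm from the hinge line (plus the slide). The flap is a 4 mm thick aluminium plate 90 mm wide, starting 8 mm from the hinge line; its mid-plane passes through the hinge line. Axes turn with the flap: x from the hinge to the edge, z out of its outer face (up when flat)
- flap_ledge (a point): foot of the pushing face of the finger ledge: a step 64 mm wide across the middle of the flap's outer face, 8 mm proud of it, upright on the hinge side and sloping off towards the free edge. The point lies on the outer face at that upright side, 62 mm from the hinge line (plus the slide). The outer face is plain between hinge and ledge. Same axes as flap_edge
- pad: black rubber pad, 66 x 70 x 4 mm, on the inner face of the flap (faces the lip when upright, the board when flat); it must not be touched. Origin on the hinge line (plus the slide), axes as flap_edge; the pad covers 16 to 82 mm from there
- lip_edge (a point): middle of the straight part of the fixed aluminium retaining lip, at its underside: 46 mm from the jig's origin towards +x, 32.5 mm above the bench. The lip is 76 mm wide, up to 42 mm high, its straight underside runs 18 mm on from here towards +x to a wall, and an upturned lead-in reaches 8 mm from here towards the hinge. The folded flap's top face lies 30 mm above the bench, so the edge passes beneath with 2.5 mm to spare
- board: loose green circuit board with chips, 70 x 62 x 6 mm, lying in the jig's nest below the flap, its underside 12 mm above the bench; origin at the centre of its underside
- tweezers: steel tweezers lying flat, about 125 mm long, 15 mm wide, 7 mm high, beside the jig; origin at the underside near the middle, x along the length towards the tips; loose, to be left alone
- flux_jar: small jar, 42 mm across, 42 mm high, standing beside the jig; origin at the centre of its underside; loose, to be left alone
- screwdriver: screwdriver with a black handle, 150 mm long, lying beyond the lip end of the jig; x along its length towards the tip; loose, to be left alone
- solder_spool: reel of solder standing on its flange, 60 mm across, 35 mm high; origin at the centre of its underside; loose, to be left alone
- rinse_bottle: clear bottle, 48 mm across, 110 mm high; origin at the centre of its underside; loose, to be left alone
- mouse: black computer mouse, 100 x 56 x 31 mm; origin at the centre of its underside; loose, to be left alone
- multimeter: hand multimeter lying on its back, 150 x 74 x 36 mm; origin at the centre of its underside; loose, to be left alone
Things that resemble listed ones, but are neither listed nor needed, are in the scene too. There is more than one size of the board; the job needs the larger. What is shaped like the jig but yellow is not meant.

How it is judged:
On the way:
1. the flap is folded down flat over the board (value of joint flap_hinge below 0.2 rad), for 0.1 s.
At the end, for the whole second after the job is handed in: The flap lies flat (hinge below 0.05 rad) and is slid out more than 16 mm of its 20 mm, its free edge below the lip's underside and at least 5 mm in beneath the straight lip, at rest; the board lies within 12 mm of where it began (value of joint flap_hinge below 0.05 rad and value of joint flap_slide above 0.016 m and z of flap_edge in the frame of lip_edge below 0 m and x of flap_edge in the frame of lip_edge above 0.005 m and velocity of joint flap_slide below 0.005 m/s and distance of board from where it was at the start of the episode below 0.012 m and linear speed of board below 0.02 m/s); the robot touches nothing.
It fails at once if the rubber pad on the flap's inner face is touched by the robot (contact force between any of the fingers, the arm and pad above 0.5 N).
It fails at once if the circuit board is lifted or shifted out of its nest (distance of board from where it was at the start of the episode above 0.012 m).
It fails at once if a bystander (any of the other loose things on the bench) is lifted, carried or knocked more than 20 mm away (distance of any of tweezers, flux_jar, screwdriver, solder_spool, rinse_bottle, mouse, multimeter from where it was at the start of the episode above 0.02 m).
It also fails if it takes over 45 s, if anything falls off the work surface, if the arm or the gripper's body presses on something with over 40 N, if the wrist force passes 120 N, or if a joint passes its speed limit or range.

## Working session

There is one attempt and no reset: what is moved stays moved. The work goes in short steps, Python scripts to look and compute and a tool call to move; the robot and the scene stay as the last step left them, time stands still between calls to the robot, and variables do not carry over. Pictures are saved under pics/ and viewed, at most 10 in all, crops included, and the job is handed in when it is done.

Besides the shell and the picture viewer there is one more tool, called in YAML: its name, and indented under it one key for each argument. apply_moves: Moves the arm, as the interface text tells. Its arguments: {"type":"object","properties":{"plan":{"type":"array"},"force":{"type":"number"}},"required":["plan"]}

```bash
mkdir -p pics; python3 - <<'E'
from cell import *
import cv2,pickle
for n in("scene","top"):
    c=capture(n); pickle.dump(c,open(f"pics/{n}0.pkl","wb"))
    cv2.imwrite(f"pics/{n}0.png",cv2.resize(c["img"][:,:,::-1],(800,600),interpolation=cv2.INTER_CUBIC))
    print(n,c["K"].tolist(),(-c["R"].T@c["t"]).round(3),c["R"].round(2).tolist())
s=sense();print(s["time"],s["tcp_pos"],s["orientation"],s["grip_width"])
E
```

```text
scene [[475.19561498689615, 0.0, 257.28859511083687], [0.0, 475.19561498689615, 202.71406883642564], [0.0, 0.0, 1.0]] [1.257 0.556 0.893] [[-0.62, 0.78, -0.01], [0.55, 0.42, -0.72], [-0.56, -0.46, -0.69]]
top [[376.93246379401506, 0.0, 254.1584434707159], [0.0, 376.93246379401506, 195.6516340895963], [0.0, 0.0, 1.0]] [0.424 0.013 1.058] [[-0.01, -1.0, 0.03], [-0.99, 0.0, -0.14], [0.14, -0.03, -0.99]]
0.1 [ 0.23063568 -0.49902369  0.23077592] [-3.14033665e+00 -3.07571880e-04  4.32808523e-01] 0.08563682658505153
```

View pics/scene0.png

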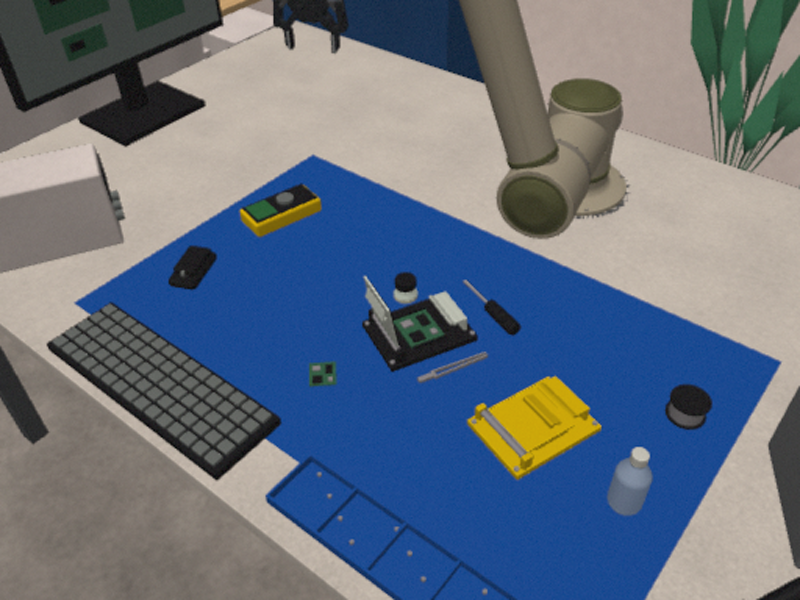

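View pics/top0.png

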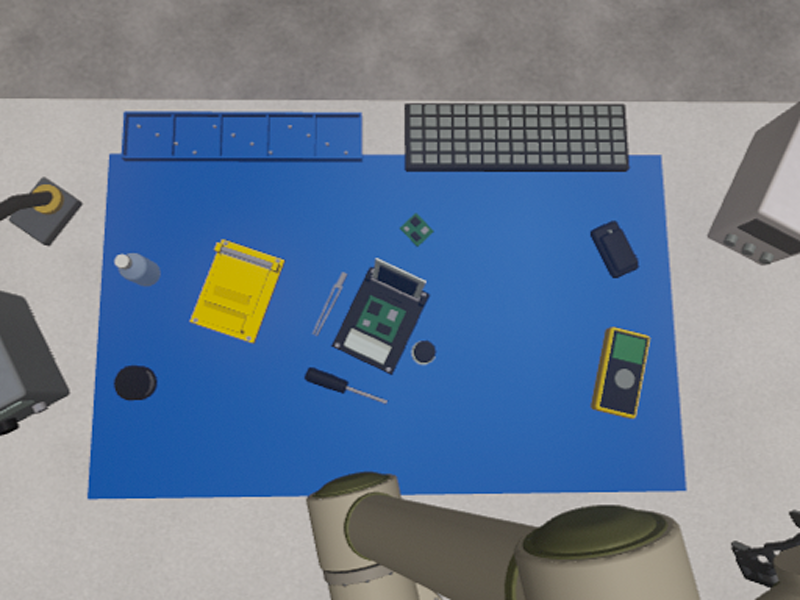

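The scene image shows the black jig at about (420,330) and the top image shows it at about (381,317). The flap is at the far (+x) end and the lip is towards the robot. I'll crop in and measure the base.

```bash
cat > h.py <<'E'
import numpy as np,cv2,pickle
def proj(c,X):
    p=(c["R"]@np.atleast_2d(X).T).T+c["t"]; q=(c["K"]@p.T).T; return q[:,:2]/q[:,2:]
def ray(c,uv,z):
    uv=np.atleast_2d(uv); d=np.c_[uv,np.ones(len(uv))]@np.linalg.inv(c["K"]).T@c["R"]; o=-c["R"].T@c["t"]
    return o+d*((z-o[2])/d[:,2])[:,None]
def tri(c1,u1,c2,u2):
    A=[];b=[]
    for c,u in((c1,u1),(c2,u2)):
        o=-c["R"].T@c["t"]; d=c["R"].T@np.linalg.inv(c["K"])@np.r_[u,1]; d/=np.linalg.norm(d)
        P=np.eye(3)-np.outer(d,d);A.append(P);b.append(P@o)
    return np.linalg.lstsq(np.vstack(A),np.hstack(b),rcond=None)[0]
E
python3 - <<'E'
from h import *
t=pickle.load(open("pics/top0.pkl","rb"));s=pickle.load(open("pics/scene0.pkl","rb"))
a=t["img"][155:250,200:290];b=s["img"][165:245,215:315]
a=cv2.resize(a,None,fx=4.2,fy=6.0*.7,interpolation=cv2.INTER_CUBIC);b=cv2.resize(b,None,fx=4.2,fy=4.2,interpolation=cv2.INTER_CUBIC)
H=max(a.shape[0],b.shape[0]);o=np.zeros((H,a.shape[1]+b.shape[1],3),np.uint8);o[:a.shape[0],:a.shape[1]]=a;o[:b.shape[0],a.shape[1]:]=b
cv2.imwrite("pics/crop0.png",o[:,:,::-1]);print(o.shape,a.shape)
for n,c,r in(("top",t,(155,250,200,290)),("scene",s,(165,245,215,315))):
    m=np.zeros(c["img"].shape[:2],np.uint8);y0,y1,x0,x1=r
    h=cv2.cvtColor(c["img"],cv2.COLOR_RGB2HSV)
    m[y0:y1,x0:x1]=(cv2.inRange(h,(0,0,0),(180,255,60)))[y0:y1,x0:x1]
    cs=cv2.findContours(m,0,2)[0];k=max(cs,key=cv2.contourArea)
    print(n,cv2.contourArea(k),cv2.approxPolyDP(cv2.convexHull(k),2.0,True).reshape(-1,2).tolist())
    g=np.zeros_like(m);g[y0:y1,x0:x1]=cv2.inRange(h,(40,80,30),(85,255,255))[y0:y1,x0:x1]
    cs=cv2.findContours(g,0,2)[0];k=max(cs,key=cv2.contourArea);print("green",cv2.contourArea(k),cv2.minAreaRect(k), (ray(c,cv2.boxPoints(cv2.minAreaRect(k)),.018)).round(3).tolist())
E
```

```text
(399, 798, 3) (399, 378, 3)
top 165.5 [[243, 171], [265, 181], [264, 187], [243, 179]]
green 502.0 ((243.47315979003906, 203.64146423339844), (25.00380516052246, 21.860872268676758), 24.77513885498047) [[0.538, 0.059, 0.018], [0.594, 0.034, 0.018], [0.564, -0.03, 0.018], [0.509, -0.004, 0.018]]
scene 1026.5 [[304, 214], [300, 219], [251, 237], [232, 206], [237, 198], [274, 192]]
green 422.5 ((267.23370361328125, 209.3609619140625), (20.846155166625977, 26.307697296142578), 67.38013458251953) [[0.567, -0.029, 0.018], [0.496, -0.001, 0.018], [0.542, 0.059, 0.018], [0.609, 0.032, 0.018]]
```

View pics/crop0.png

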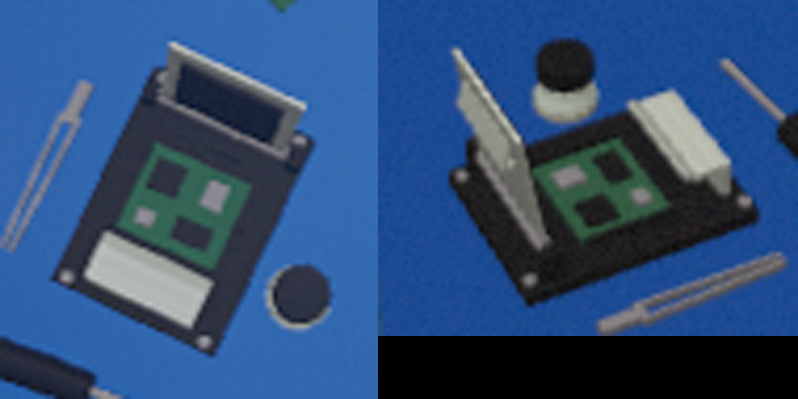

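```bash
python3 - <<'E'
from h import *
t=pickle.load(open("pics/top0.pkl","rb"));s=pickle.load(open("pics/scene0.pkl","rb"))
T=lambda *p:np.array(p)/4.2+[199.6,154.6]
S=lambda *p:(np.array(p)-[378,0])/4.2+[214.6,164.6]
c=ray(t,np.array([T(52,278),T(213,355),T(315,138),T(152,68)]),.012);print(c.round(4))
cc=ray(s,np.array([S(532,303),S(757,215)]),.012);print("scene corner",cc.round(4))
for a in(c,):
    ctr=a.mean(0);u=(a[0]+a[1]-a[2]-a[3])/2;print("ctr",ctr.round(4),"len",np.linalg.norm(u),"w",np.linalg.norm(a[0]-a[1]),"yaw",np.arctan2(u[1],u[0]))
v=a[0]-a[1];print("yaw2",np.arctan2(-v[0],v[1])+0, np.arctan2(v[1],v[0]))
print("flap +y",tri(t,T(170,43),s,S(518,160)).round(4),"flap -y",tri(t,T(305,105),s,S(455,50)).round(4))
# lip corner: near edge top z
print("lip",ray(t,np.array([T(85,278),T(194,327),T(212,283),T(107,230)]),.042).round(4))
E
```

```text
[[ 0.5041  0.1022  0.012 ]
 [ 0.4529 -0.0037  0.012 ]
 [ 0.5971 -0.073   0.012 ]
 [ 0.6452  0.0362  0.012 ]]
scene corner [[0.6508 0.0398 0.012 ]
 [0.509  0.104  0.012 ]]
ctr [0.5498 0.0154 0.012 ] len 0.15790986037347945 w 0.11763168663148728 yaw 2.6987298613092707
yaw2 -0.45041476360841814 1.1203815631864784
flap +y [0.6397 0.0233 0.1114] flap -y [ 0.5987 -0.0579  0.1231]
lip [[ 0.5017  0.0786  0.042 ]
 [ 0.47    0.0089  0.042 ]
 [ 0.498  -0.0028  0.042 ]
 [ 0.5326  0.0646  0.042 ]]
```

apply_moves:
  plan:
    - [0,[42,46.8,0],-0.88]
    - [0,[42,46.8,0],-0.88]
    - [0,[42,46.8,0],-0.88]
    - [0,[42,46.8,0],-0.88]
    - [0,[42,46.8,0],-0.88]
    - [0,[42,46.8,0],-0.88]
    - [0,[42,46.8,0],-0.88]
    - [0,[42,46.8,0],-0.88]
    - [0,[42,46.8,0],-0.88]
    - [0,[42,46.8,0],-0.88]
  force: 60

```text
time: 1.35
tcp_pos: [0.6305, -0.0532, 0.231]
orientation: [3.141, 0.001, -0.447]
wrist_force: [0.4, -1.7, 0.2]
grip_width: -0.0001
grip_force: 0.0
```

apply_moves:
  plan:
    - [0,[0,0,0],0]
    - [0,[0,0,0],0]
    - [0,[0,0,0],0]

```text
time: 1.72
tcp_pos: [0.6289, -0.0562, 0.2315]
orientation: [3.141, 0.0, -0.449]
wrist_force: [-0.6, 0.0, 0.1]
grip_width: 0.0001
grip_force: 0.0
```

apply_moves:
  plan:
    - [0,[2.6,2.3,0],0]
    - [0,[2.6,2.3,-5],0]
    - [0,[2.6,2.3,-10],0]
    - [0,[2.6,2.3,-13.5],0]
    - [0,[2.6,2.3,-15.6],0]
    - [0,[2.6,2.3,-15.6],0]
    - [0,[2.6,2.3,-15.6],0]

```text
time: 2.6
tcp_pos: [0.6559, -0.0328, 0.0767]
orientation: [-3.141, -0.002, -0.448]
wrist_force: [-0.5, 0.1, 0.3]
grip_width: 0.0003
grip_force: 0.0
```

```bash
cat > look.py <<'E'
from cell import *
from h import *
import sys
t=capture("top");s=capture("scene");n=sys.argv[1]
pickle.dump((t,s),open(f"pics/{n}.pkl","wb"))
a=t["img"][155:250,200:290];b=s["img"][150:245,215:315]
f=lambda x:cv2.resize(x,None,fx=4.2,fy=4.2,interpolation=cv2.INTER_CUBIC)
cv2.imwrite(f"pics/{n}.png",np.hstack([f(a),f(b)])[:,:,::-1])
q=sense();print(q["time"],q["tcp_pos"].round(4),q["wrist_force"].round(1))
E
python3 look.py l1
```

```text
2.7 [ 0.656  -0.0325  0.0769] [ 0.1  0.2 -0.7]
```

View pics/l1.png

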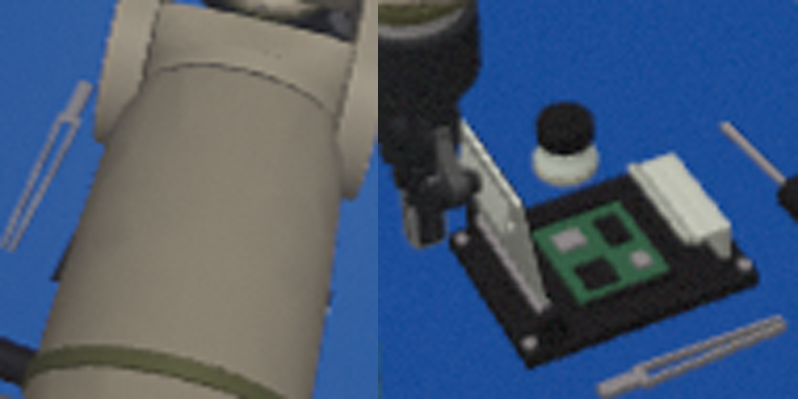

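apply_moves:
  plan:
    - [0,[-1.8,0.86,-0.5],0]
    - [0,[-2.8,1.34,-0.5],0]
    - [0,[-3.8,1.82,-0.5],0]
    - [0,[-4.35,2.08,-0.5],0]
    - [0,[-4.85,2.32,-0.6],0]
    - [0,[-5.35,2.56,-0.8],0]
    - [0,[-5.85,2.79,-1.0],0]
    - [0,[-6.25,3.0,-1.3],0]
    - [0,[-6.7,3.2,-1.6],0]
    - [0,[-6.7,3.2,-1.6],0]

```text
time: 3.95
tcp_pos: [0.588, 0.0002, 0.059]
orientation: [3.141, 0.001, -0.447]
wrist_force: [0.7, 0.3, 0.6]
grip_width: -0.0001
grip_force: 0.1
```

```bash
python3 look.py l2
```

```text
4.05 [ 0.5885 -0.      0.0593] [ 0.2 -0.6  0.8]
```

View pics/l2.png

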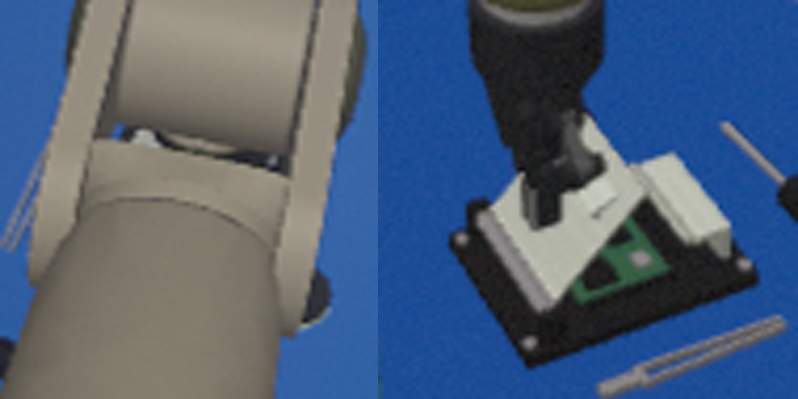

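apply_moves:
  plan:
    - [0,[-0.3,0.15,-0.35],0]
    - [0,[-0.54,0.26,-0.75],0]
    - [0,[-0.78,0.37,-1.2],0]
    - [0,[-0.95,0.45,-1.7],0]
    - [0,[-1.05,0.5,-2.1],0]
    - [0,[-1.08,0.52,-2.5],0]
    - [0,[-1.08,0.52,-2.8],0]
    - [0,[-1.08,0.52,-2.95],0]
    - [0,[-1.08,0.52,-3.0],0]
    - [0,[-1.08,0.52,-3.0],0]

```text
time: 5.3
tcp_pos: [0.5777, 0.0052, 0.0298]
orientation: [3.142, -0.0, -0.447]
wrist_force: [-2.9, 0.8, 6.6]
grip_width: 0.0
grip_force: 3.2
```

```bash
python3 look.py l3
```

```text
5.4 [0.5777 0.0052 0.0298] [-3.8  0.4  5.6]
```

View pics/l3.png

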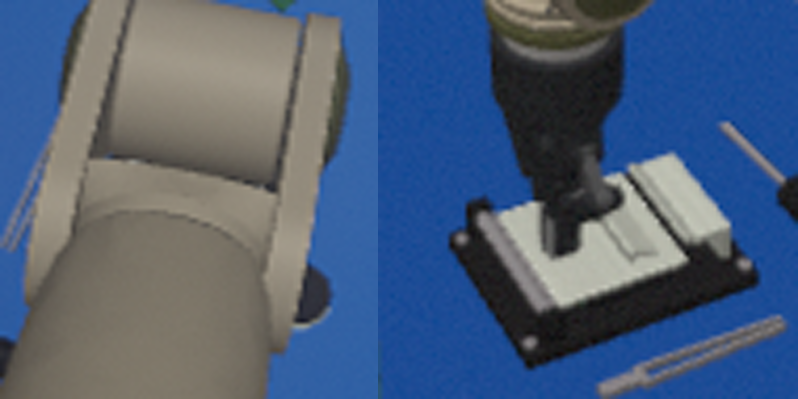

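apply_moves:
  plan:
    - [0,[-0.45,0.22,0],0]
    - [0,[-0.9,0.43,0],0]
    - [0,[-1.35,0.65,0],0]
    - [0,[-1.8,0.86,0],0]
    - [0,[-2.1,1.0,0],0]
    - [0,[-2.4,1.15,0],0]
    - [0,[-2.7,1.3,0],0]
    - [0,[-2.7,1.3,0],0]

```text
time: 6.4
tcp_pos: [0.5503, 0.0183, 0.0294]
orientation: [3.142, 0.0, -0.447]
wrist_force: [2.3, -0.2, 5.3]
grip_width: 0.0001
grip_force: 2.8
```

apply_moves:
  plan:
    - [0,[-0.3,0.14,0],0]
    - [0,[-0.6,0.29,0],0]
    - [0,[-0.8,0.38,0],0]
    - [0,[-1.0,0.48,0],0]
    - [0,[-1.1,0.53,0],0]
    - [0,[-1.1,0.53,0],0]

```text
time: 7.15
tcp_pos: [0.5408, 0.023, 0.0296]
orientation: [-3.141, -0.003, -0.447]
wrist_force: [7.6, -3.2, 2.2]
grip_width: 0.0
grip_force: 4.5
```

```bash
python3 look.py l4
```

```text
7.25 [0.5408 0.023  0.0295] [ 7.5 -3.3  2.5]
```

View pics/l4.png

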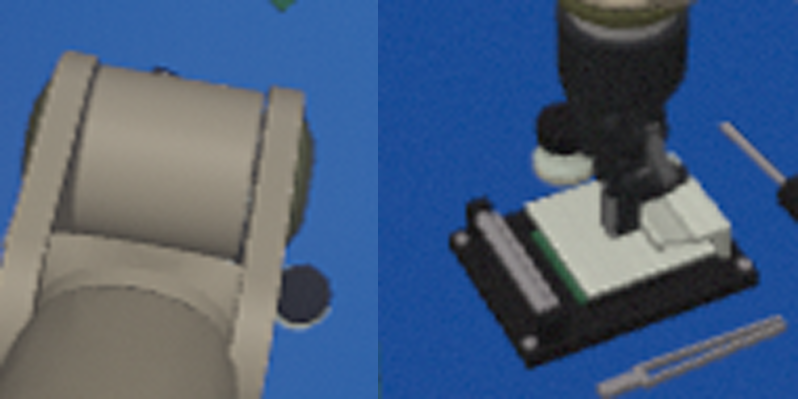

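apply_moves:
  plan:
    - [0,[-0.2,0.1,0],0]
    - [0,[-0.4,0.19,0],0]
    - [0,[-0.4,0.19,0],0]
    - [0,[-0.4,0.19,0],0]

```text
time: 7.75
tcp_pos: [0.5406, 0.0232, 0.0305]
orientation: [-3.14, -0.013, -0.448]
wrist_force: [18.4, -10.5, -1.1]
grip_width: -0.0001
grip_force: 10.6
```

apply_moves:
  plan:
    - [0,[0.4,-0.19,0.1],0]
    - [0,[0.8,-0.38,0.3],0]
    - [0,[1.2,-0.57,0.6],0]
    - [0,[1.4,-0.67,2],0]
    - [0,[1.4,-0.67,6],0]
    - [0,[1.4,-0.67,12],0]
    - [0,[8,-6,15],0]
    - [0,[12,-12,15],0]
    - [0,[12,-18,15],0]
    - [0,[12,-18,15],0]

```text
time: 9.0
tcp_pos: [0.6558, -0.1576, 0.1798]
orientation: [3.141, 0.0, -0.449]
wrist_force: [1.0, 0.4, 0.3]
grip_width: -0.0
grip_force: 0.0
```

```bash
python3 look.py l5
```

```text
9.1 [ 0.6556 -0.1575  0.1795] [ 0.3 -0.1  1. ]
```

View pics/l5.png

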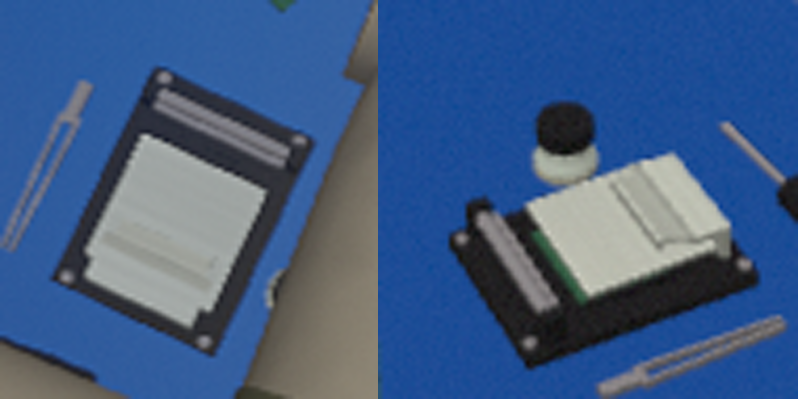

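The flap lies flat with its edge beneath the lip. The gap on the hinge side (top view, about (200,150)) shows the full slide, and the bystanders haven't moved.

```bash
python3 -c "
from cell import *
print(job_done())"
```

```text
the job is handed in; nothing more can be done
None
```

The flap is folded flat and pushed to its stop beneath the lip, where it stays with the arm clear; the tweezers, jar and screwdriver beside the jig look unmoved, and the job is handed in (no verdict was returned).

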